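# Settle the espresso cup in its saucer

### The arm

A 6-joint arm with a two-finger parallel gripper is mounted at the origin on a cart in front of the work surface, level with it; the furniture and walls round the work are solid. World frame = base frame: x ahead of the robot, y to its left, z up, the work surface at z = 0. Lengths are in m, angles in rad, forces in N, time in s.
With the tool pointing down it reaches from about 0.25 to 0.775 m from the base axis. Payload 8.9 kg.
Tool frame: the origin (TCP) lies at the very end of the fingers, on their centre line; the grasp point (between the pads) lies 19 mm behind it (r.tcp_to_grasp is the distance from the TCP to the grasp point, in m); z points along the fingers, y is the direction in which the jaws open and shut (so a half turn about z gives the same grasp; the last joint's range is limited). The gripper opens to 85 mm and grips with 20 to 120 N. Pads are 22 mm wide; open, the fingers measure 114 mm over their backs; the gripper's body (76 mm by 85 mm) begins 54 mm behind the grasp point. The pads swing forward as they close: fully open they stand 13 mm farther back than shut.
Start: joints at [1.042, 0.291, -0.153, 1.127, 0, 1.431], TCP at [0.199, 0.486, 0.231] pointing down, gripper open.
Joint ranges: [-2.52, 2.52], [-0.91, 1.74], [-1.3, 1.37], [-1.96, 2.02], [-1.52, 1.47], [-3.14, 3.14]. Speed limits (rad/s): [2.22, 2.22, 2.79, 3.14, 3.14, 3.14].

### API

Orientations are given as a unit quaternion [w, x, y, z].
In Python, from rig import r, read_camera gives the robot as it stands. The module is installed in compiled form; this text tells all that it offers.
- The arm moves only by the shell command python3 -m pendant 'ROWS' [FORCE]. ROWS is JSON, a list of rows, each a list of 5 numbers: the opening, from 0 (shut) to 1 (fully open), then the shift along the tool's x, y, z in units of 30 cm (1.0 is 30 cm), then the turn about the tool's z in units of 90 degrees (1.0 is 90 degrees). A call has 1 to 20 rows; each row is the pose to reach, as a shift and turn from the pose commanded when the call began, along the tool's axes at that moment; what a row does not reach only later rows make up. A row lasts 1/10 s, in which the tool goes at most 50 mm and 8.59 degrees, less where a joint would pass 70% of its speed; a pose out of reach is approached as far as the arm can. A call with a number of a shift or a turn outside -1 to 1 is refused whole. A call with a gripper value outside its range is refused whole. The fingers move at their own pace and stop on an object; FORCE is the grip in N (left out, the last holds). Time passes only in rows, so rows that repeat a pose let the fingers close. It gives the time, the measured TCP pose, the force and the opening at its end, in the units of the state.
- r.state(): the state, without advancing time (a new reading comes with each control period).
- read_camera(name): name is "scene" or "top"; returns a dict with "frame" (384x512x3 uint8, blue, green, red), "intrinsics" (3x3 intrinsics, pixels), "dist" ([k1, k2, p1, p2, k3] as OpenCV has them; the pictures are not rectified), "rvec" (rotation vector, rad) and "tvec" (3), from world to camera coordinates, as OpenCV has them. Camera axes: x right, y down, z forward; pixel columns grow to the right and rows downward; lengths in m; the calibration is good to about 2 mm. A picture is of the moment at which its call begins. There is no depth.
- r.close_job(): hands the job in, once; it reports no verdict.
The state is a dict: "clock": time; "q": joint angles; "joint_vel": joint speeds; "joint_torque": joint torques, N m; "eef_pos": TCP position; "tcp_rot": TCP orientation; "contact_force": force on the tool from outside, world axes, zero at the start; "wrist_torque": the same for the moment, N m; "gripper_width": opening from 0.0 (shut) to 1.0 (fully open).
Only numpy, scipy, OpenCV 4.12 (cv2) and the standard library are available. Lean on these libraries where they do the work, as an engineer would, in place of code of your own. Each camera call takes 0.05 s, during which the arm holds its last target.

### The job

The serving board is set for two espressos, but one cup was put down carelessly: it stands askew on the raised edge of its saucer's round well and rocks. Nudge it with light fingertip taps until its foot has dropped flat into the well, and push its handle round so that it points to the right as seen from the robot, along the board's long side, like the neat cup's handle. Only touch the cup: do not grip, lift or tip it over, leave its saucer where it stands, and leave the other crockery and the spoons alone.

Things in the scene. Friction and masses are not known exactly. Their poses are not given: they have to be found in the camera images.
- cup: The careless cup: brown espresso cup, white inside, about 0.1 kg, 50 mm high, 64 mm across at the rim, tapering to 45 mm at 7 mm above its flat round foot, 35 mm across. Origin on the plane of the foot's underside, 12 mm off the cup's axis: the axis is at y = +12 mm in the cup's frame, z up along it. The handle points along the cup's -y, starting roughly away from the robot (within 0.85 rad).
- cup_foot (a point): Point on the cup's axis, on the underside of its foot. It starts 6 to 23 mm from the well's centre, displaced towards the robot or to one side, with the cup tilted up to 0.2 rad. The glaze is slippery (foot on saucer: friction about 0.25), so a push at the rim slides the cup; once the foot meets the well's far edge, more push tips it.
- cup_handle (a point): Point in the cup's handle, 50 mm from the cup's axis and 35 mm above the foot's underside. The handle is 14 mm thick, reaches from 13 to 48 mm above the underside, and its outermost point lies 55 mm from the axis.
- saucer: White saucer under the careless cup, loose, 0.19 kg, 126 mm across, 17 mm high at its rim; origin at the centre of its underside, which stands on the board; z up. From the well's edge, 9 mm above the underside, it rises gently to 10.5 mm at a radius of 46 mm, then to the rim. This saucer and the neat one may each stand at either end of the board.
- saucer_well (a point): Centre of the floor of the saucer's round flat well, 6 mm above the saucer's underside. The well is 41 mm across (46 mm at its bevelled edge) and 3 mm deep; the cup's foot fits in it with 3 mm of play all round.
- board: Fixed wooden serving board, 190 x 450 x 16 mm; origin at the centre of its underside on the counter. x across it, away from the robot; y along its long side, to the robot's left (turned at most 0.12 rad).
- neat_cup: The other cup, alike, already sitting flat in its well with its handle to the right. Same frame as the cup. To be left alone.
- neat_saucer: The other saucer, alike but fixed, under the neat cup. To be left alone.
- teaspoon_1: Steel teaspoon, 130 mm long, 11 mm high, lying across the middle of the board. To be left alone; origin at its centre, on the board.
- teaspoon_2: A second, like teaspoon, beside it. To be left alone.
- milk_jug: Steel milk jug, 125 x 84 x 112 mm, behind the board, standing fast: an obstacle; origin at the centre of its underside.
- mug_red: Red mug, 97 mm high, behind the board, standing fast: an obstacle; origin at the centre of its underside.
Things that resemble listed ones, but are neither listed nor needed, are in the scene too. What is shaped like the cup but blue, red or yellow is not meant.

How it is judged:
At the end, for the whole second after the job is handed in: Cup foot flat in the well (axis within 5.5 mm of its centre, underside within 1.5 mm of its floor, tilt to the saucer under 0.035 rad); handle towards the board's right end (-y) within 0.42 rad; saucer level, within 25 mm of where it stood; cup at rest (horizontal distance between cup_foot and saucer_well below 0.0055 m and z of cup_foot in the frame of saucer below 0.0075 m and angle between the z axis of cup and the z axis of saucer, either way round below 0.035 rad and angle between saucer's own z axis and vertical below 0.035 rad and angle between the y axis of cup and the y axis of board, either way round below 0.42 rad and y of cup_handle in the frame of saucer below -0.02 m and distance of saucer from where it was at the start of the episode below 0.025 m and linear speed of cup below 0.02 m/s and angular speed of cup below 0.2 rad/s); the robot touches nothing.
It fails at once if the cup is gripped or struck hard: more than 10 N between fingers and cup (contact force between the fingers and cup above 10 N).
It fails at once if the cup is lifted: its foot more than 25 mm above the saucer's underside (z of cup_foot in the frame of saucer above 0.025 m).
It fails at once if the cup is tipped over (more than 0.5 rad) or knocked off (its axis more than 40 mm from the well's centre) (angle between cup's own z axis and vertical above 0.5 rad or horizontal distance between cup_foot and saucer_well above 0.04 m).
It fails at once if the saucer is lifted more than 15 mm or shoved more than 40 mm (height (world z) of saucer above 0.031 m or distance of saucer from where it was at the start of the episode above 0.04 m).
It fails at once if the neat cup or a teaspoon is moved more than 20 mm, or the neat saucer is pressed with more than 5 N (distance of any of neat_cup, teaspoon_1, teaspoon_2 from where it was at the start of the episode above 0.02 m or contact force between the fingers and neat_saucer above 5 N).
It also fails if it takes over 64 s, if anything falls off the work surface, if the arm or the gripper's body presses on something with over 40 N, if the wrist force passes 120 N, or if a joint passes its speed limit or range.

## Working session

There is one attempt and no reset: what is moved stays moved. The work goes in short steps, Python scripts to look and compute and a shell command to move; the robot and the scene stay as the last step left them, time stands still between calls to the robot, and variables do not carry over. Pictures are saved under pics/ and viewed, and the job is handed in when it is done.

```bash
mkdir -p pics
cat > h.py <<'E'
import numpy as np, cv2
from rig import r, read_camera
def snap(name,fn):
    c=read_camera(name); cv2.imwrite(fn,c["frame"]); np.savez(fn[:-4]+'.npz',**{k:np.array(v) for k,v in c.items()}); return c
def ld(fn): 
    return dict(np.load(fn[:-4]+'.npz'))
def ray(c,px):
    u=cv2.undistortPoints(np.array(px,float).reshape(-1,1,2),c["intrinsics"],c["dist"]).reshape(-1,2)
    R=cv2.Rodrigues(np.array(c["rvec"],float))[0]; t=np.array(c["tvec"],float).reshape(3)
    o=-R.T@t; d=np.c_[u,np.ones(len(u))]@R
    return o,d
def plane(c,px,z):
    o,d=ray(c,px); return o+d*((z-o[2])/d[:,2])[:,None]
def proj(c,P):
    return cv2.projectPoints(np.array(P,float).reshape(-1,3),np.array(c["rvec"],float),np.array(c["tvec"],float),c["intrinsics"],np.array(c["dist"],float))[0].reshape(-1,2)
E
python3 - <<'E'
from h import *
for n in("scene","top"):
    c=snap(n,f"pics/{n}0.png"); 
    R=cv2.Rodrigues(np.array(c["rvec"],float))[0]; print(n,-R.T@np.array(c["tvec"]).reshape(3),R[2])
s=r.state(); print({k:np.round(v,3) for k,v in s.items()})
E
```

```text
scene [0.06848664 0.97091638 0.94625298] [ 0.3453301  -0.66211026 -0.66509933]
top [0.42586383 0.10055272 1.30835524] [ 0.06593076 -0.00775469 -0.99779407]
{'clock': np.float64(0.1), 'q': array([ 1.042,  0.291, -0.154,  1.127, -0.   ,  1.432]), 'joint_vel': array([-0.001,  0.   ,  0.001, -0.   , -0.001, -0.001]), 'joint_torque': array([ 2.0000e-03, -5.3798e+01,  3.3192e+01,  9.0000e-03, -0.0000e+00,
       -0.0000e+00]), 'eef_pos': array([0.199, 0.485, 0.231]), 'tcp_rot': array([-0.   ,  0.194,  0.981, -0.001]), 'contact_force': array([ 0.54 ,  0.157, -0.167]), 'wrist_torque': array([-0.062, -0.054, -0.01 ]), 'gripper_width': np.float64(0.999)}
```

View pics/scene0.png

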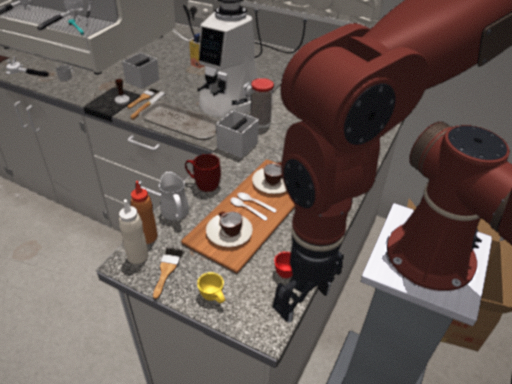

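View pics/top0.png

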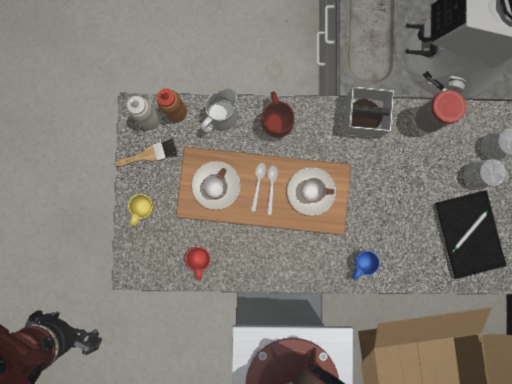

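Run:
```python
from h import *
a=cv2.imread("pics/top0.png")[140:240,170:360]; b=cv2.imread("pics/scene0.png")[155:270,180:300]
cv2.imwrite("pics/z0.png",cv2.resize(a,None,fx=4.2,fy=4.2,interpolation=2)); cv2.imwrite("pics/z1.png",cv2.resize(b,None,fx=5,fy=5,interpolation=2))
```

```text
(no output)
```

View pics/z0.png

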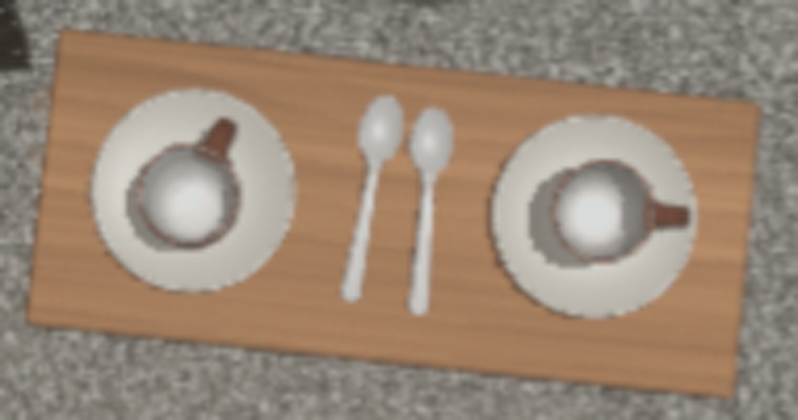

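View pics/z1.png

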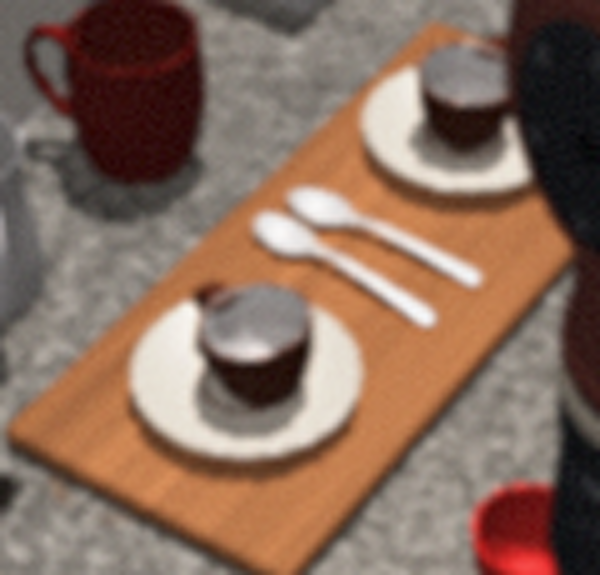

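```bash
cat > m.py <<'E'
from h import *
import sys
def saucer(c,zc,roi):
    f=c["frame"]; x0,y0,x1,y1=roi
    g=cv2.resize(f[y0:y1,x0:x1],None,fx=4,fy=4,interpolation=cv2.INTER_CUBIC)
    hsv=cv2.cvtColor(g,cv2.COLOR_BGR2HSV)
    m=((hsv[...,1]<75)&(hsv[...,2]>110)).astype(np.uint8)*255
    cs,_=cv2.findContours(m,cv2.RETR_EXTERNAL,cv2.CHAIN_APPROX_NONE)
    k=cv2.convexHull(max(cs,key=cv2.contourArea)).reshape(-1,2).astype(float)
    px=(k+0.5)/4-0.5+[x0,y0]
    P=plane(c,px,zc)[:,:2]
    A=np.c_[2*P,np.ones(len(P))]; s=np.linalg.lstsq(A,(P**2).sum(1),rcond=None)[0]
    return s[:2],np.sqrt(s[2]+s[:2]@s[:2]),px
if __name__=="__main__":
    t=ld("pics/top0.png"); s=ld("pics/scene0.png")
    for c,roi in((t,(185,155,247,215)),(t,(283,163,341,221)),(s,(203,210,255,252))):
        a=saucer(c,0.033,roi); print("saucer",a[0],a[1])
    # board corners from red zoom
    cor=np.array([[60,30],[758,103],[732,396],[27,322]])/4.2+[170,140]-0.5+0.5/4.2
    print("board",plane(t,cor,0.016)[:,:2])
    # overlays enlarged
    for c,roi,n in((t,(185,155,247,215),'t'),(s,(200,205,258,255),'s')):
        x0,y0,x1,y1=roi
        cv2.imwrite(f"pics/e_{n}.png",cv2.resize(c["frame"][y0:y1,x0:x1],None,fx=10,fy=10,interpolation=2))
E
python3 m.py
```

```text
saucer [0.52003852 0.20731831] 0.06438435526431452
saucer [ 0.50793523 -0.04221016] 0.06461978186368382
saucer [0.51919542 0.21097945] 0.06481299057605518
board [[ 0.62153283  0.2949856 ]
 [ 0.58230929 -0.14785115]
 [ 0.397067   -0.13211115]
 [ 0.43664478  0.31094045]]
```

```bash
ls pics
```

```text
e_s.png
e_t.png
scene0.npz
scene0.png
top0.npz
top0.png
z0.png
z1.png
```

View pics/e_t.png

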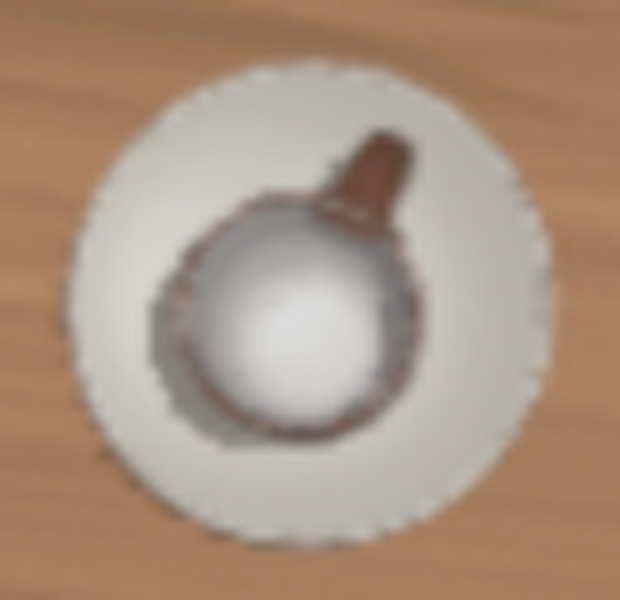

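View pics/e_s.png

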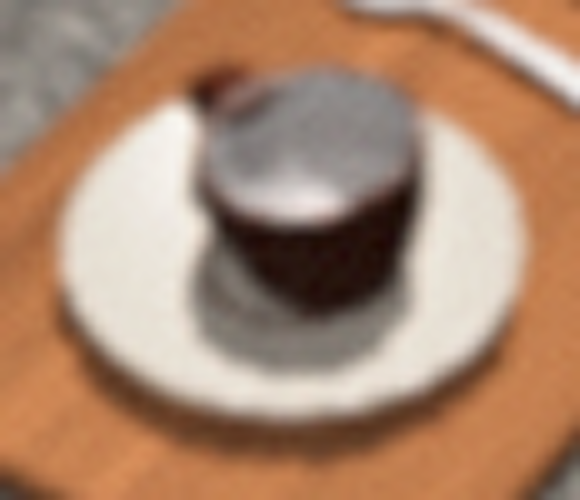

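Run:
```python
from h import *
t=ld("pics/top0.png"); s=ld("pics/scene0.png")
P=lambda p,o:np.array(p,float)/10-0.45+o
pt=P([300,314],[185,155]); ps=P([309,145],[200,205])
o1,d1=ray(t,pt);o2,d2=ray(s,ps)
A=np.c_[d1[0],-d2[0]]; k=np.linalg.lstsq(A,o2-o1,rcond=None)[0]
print(o1+d1[0]*k[0],o2+d2[0]*k[1])
for z in(.07,.075):print(z,plane(t,[pt],z),plane(s,[ps],z))
print("handle tip,root",plane(t,[P([390,135],[185,155]),P([360,212],[185,155])],.067))
# neat cup rim from z0 zoom: centre (602,211)
print("neat rim", plane(t,[np.array([602,211])/4.2+[170,140]-.4],.072), plane(t,[np.array([688,216])/4.2+[170,140]-.4],.067))
# predicted pixel of the foot positions in scene
for dx in(0,-.01,-.02):
  for dy in(-.01,0,.01): print(dx,dy,(proj(s,[[.5195+dx-0.01,.209+dy+.015,.026]])[0]-[200,205]+.45)*10)
```

```text
[0.51460385 0.20668713 0.0684682 ] [0.51579747 0.20723426 0.06860046]
0.07 [[0.51449422 0.20655601 0.07      ]] [[0.51508417 0.20845206 0.07      ]]
0.075 [[0.51413636 0.20612801 0.075     ]] [[0.51253583 0.21280277 0.075     ]]
handle tip,root [[0.56075118 0.18489523 0.067     ]
 [0.54095153 0.19211891 0.067     ]]
neat rim [[ 0.50845668 -0.0427457   0.072     ]] [[ 0.50658451 -0.09557675  0.067     ]]
0 -0.01 [318.55230383 278.41523408]
0 0 [300.44177779 301.70270314]
0 0.01 [282.14595771 325.22681642]
-0.01 -0.01 [350.35696883 291.24321854]
-0.01 0 [332.36015293 314.66184044]
-0.01 0.01 [314.17831968 338.3191342 ]
-0.02 -0.01 [382.33692417 304.13661311]
-0.02 0 [364.45574749 327.68721592]
-0.02 0.01 [346.38985597 351.47853344]
```

```bash
python3 -m pendant '[[0,-0.53,-0.28,0,-0.249],[0,-0.53,-0.28,0,-0.249],[0,-0.53,-0.28,0,-0.249],[0,-0.53,-0.28,0,-0.249],[0,-0.53,-0.28,0,-0.249],[0,-0.53,-0.28,0,-0.249]]' 20
```

```text
clock: 0.7
eef_pos: [0.315, 0.3469, 0.2312]
tcp_rot: [-0.0, 0.001, 1.0, -0.0]
contact_force: [-0.6, 0.2, -0.3]
gripper_width: 0.003
```

```bash
python3 -m pendant '[[0,-0.367,-0.467,0,0],[0,-0.367,-0.467,0,0],[0,-0.367,-0.467,0,0],[0,-0.367,-0.467,0.2,0],[0,-0.367,-0.467,0.4,0],[0,-0.367,-0.467,0.4,0],[0,-0.367,-0.467,0.4,0]]'
python3 - <<'E'
from h import *
for n in("scene","top"):
    c=snap(n,f"pics/{n}1.png"); x,y=(190,150) if n=="scene" else (160,140)
    cv2.imwrite(f"pics/{n}1z.png",cv2.resize(c["frame"][y:y+130,x:x+130],None,fx=4.6,fy=4.6,interpolation=2))
E
```

```text
clock: 1.4
eef_pos: [0.422, 0.2075, 0.1082]
tcp_rot: [-0.003, -0.001, 1.0, -0.001]
contact_force: [-0.5, 0.7, 0.7]
gripper_width: 0.0
```

View pics/scene1z.png

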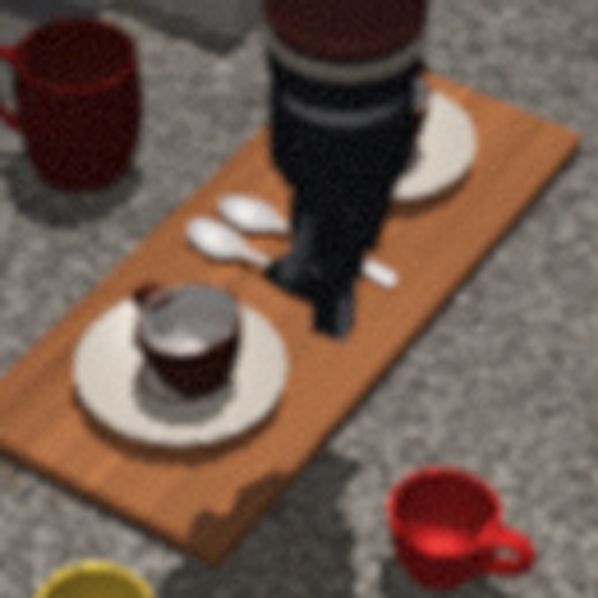

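View pics/top1z.png

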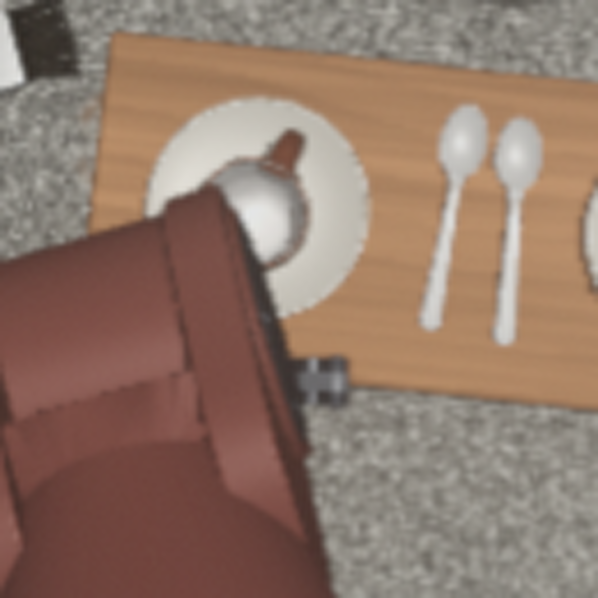

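```bash
python3 -m pendant '[[0,0,0,0.1,0],[0,0,0,0.2,0],[0,0,0,0.2,0],[0,-0.05,0,0.2,0],[0,-0.1,0,0.2,0],[0,-0.13,0,0.2,0],[0,-0.14,0,0.2,0],[0,-0.144,0,0.2,0],[0,-0.148,0,0.2,0],[0,-0.152,0,0.2,0],[0,-0.156,0,0.2,0],[0,-0.156,0,0.2,0]]'
python3 - <<'E'
from h import *
for n in("scene","top"):
    c=snap(n,f"pics/{n}2.png"); x,y=(190,190) if n=="scene" else (175,145)
    cv2.imwrite(f"pics/{n}2z.png",cv2.resize(c["frame"][y:y+80,x:x+80],None,fx=7,fy=7,interpolation=2))
a=[cv2.imread(f"pics/{n}2z.png") for n in("scene","top")]
cv2.imwrite("pics/c2.png",cv2.resize(np.hstack(a),(800,400),interpolation=3))
s=r.state();print(s["eef_pos"],s["contact_force"])
E
```

```text
clock: 2.7
eef_pos: [0.4717, 0.2076, 0.0513]
tcp_rot: [-0.0, -0.001, 1.0, -0.0]
contact_force: [0.1, -0.7, 0.4]
gripper_width: 0.001
[0.47158202 0.20757796 0.0512423 ] [-0.30043512 -0.12160054 -0.53470868]
```

View pics/c2.png

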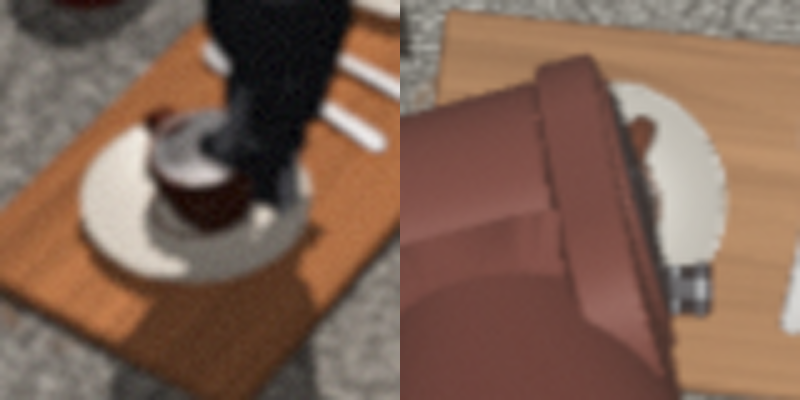

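```bash
python3 -m pendant '[[0,-0.003,0,0,0],[0,-0.006,0,0,0],[0,-0.009,0,0,0],[0,-0.012,0,0,0],[0,-0.014,0,0,0],[0,-0.014,0,0,0],[0,-0.014,0,0,0]]'
python3 -m pendant '[[0,0.03,0,0,0],[0,0.1,0,0,0],[0,0.2,0,-0.05,0],[0,0.3,0,-0.2,0],[0,0.4,0,-0.3,0],[0,0.45,0,-0.4,0],[0,0.45,0,-0.4,0],[0,0.45,0,-0.4,0]]'
python3 - <<'E'
from h import *
for n in("scene","top"):
    c=snap(n,f"pics/{n}3.png"); x,y=(190,190) if n=="scene" else (175,145)
    cv2.imwrite(f"pics/{n}3z.png",cv2.resize(c["frame"][y:y+80,x:x+80],None,fx=7,fy=7,interpolation=2))
a=[cv2.imread(f"pics/{n}3z.png") for n in("scene","top")]
cv2.imwrite("pics/c3.png",cv2.resize(np.hstack(a),(800,400),interpolation=3))
E
```

```text
clock: 3.5
eef_pos: [0.4759, 0.2076, 0.0513]
tcp_rot: [-0.0, -0.001, 1.0, -0.0]
contact_force: [0.1, 0.1, -1.2]
gripper_width: -0.001
clock: 4.3
eef_pos: [0.3409, 0.2076, 0.1718]
tcp_rot: [0.001, -0.001, 1.0, 0.0]
contact_force: [0.4, -0.1, -0.2]
gripper_width: -0.001
```

View pics/c3.png

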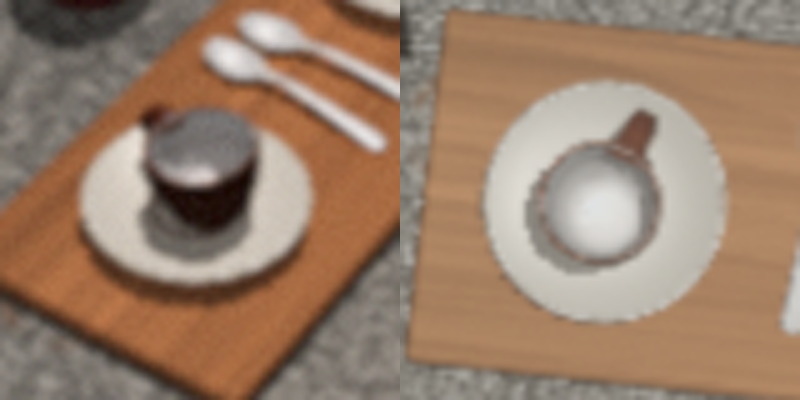

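```bash
cat > cmp.py <<'E'
from h import *; import sys
from m import saucer
k=sys.argv[1]
t=ld(f"pics/top{k}.png"); s=ld(f"pics/scene{k}.png")
print("saucers",saucer(t,0.033,(185,155,247,215))[:2],saucer(t,0.033,(283,163,341,221))[:2],saucer(s,0.033,(203,210,255,252))[:2])
a=t["frame"][155:207,185:247]; b=s["frame"][210:255,200:258]
A=cv2.resize(a,None,fx=8,fy=8,interpolation=2);B=cv2.resize(b,(400,310),interpolation=2)
im=np.zeros((416,496+300,3),np.uint8); im[:416,:496]=A
B=cv2.resize(b,(300,233),interpolation=2); im[:233,496:]=B
n=t["frame"][163:221,283:341]; im[233:416,496:679]=cv2.resize(n,(183,183),interpolation=2)
cv2.imwrite(f"pics/cmp{k}.png",im)
E
python3 cmp.py 3
```

```text
saucers (array([0.52005237, 0.20731585]), np.float64(0.06443997489465715)) (array([ 0.50792176, -0.04225867]), np.float64(0.06467339494420374)) (array([0.51948776, 0.21094107]), np.float64(0.06469189491474402))
```

View pics/cmp3.png

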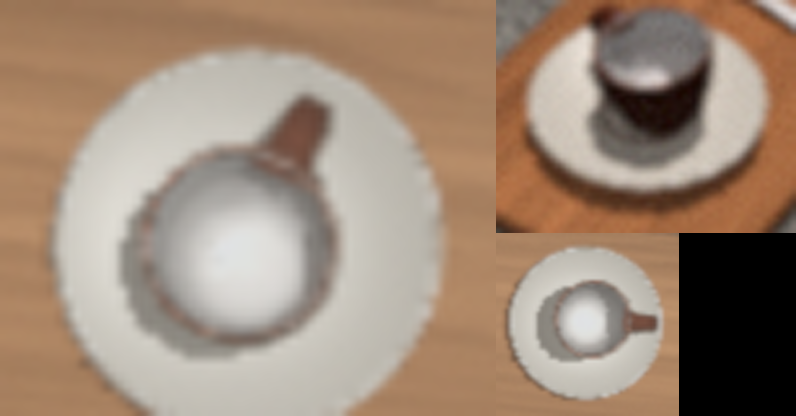

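```bash
python3 -m pendant '[[0,-0.15,0,0.1,0],[0,-0.3,0,0.3,0],[0,-0.38,0,0.4,0],[0,-0.42,0,0.4,0],[0,-0.435,0,0.4,0],[0,-0.44,0,0.4,0],[0,-0.444,0,0.4,0],[0,-0.448,0,0.4,0],[0,-0.452,0,0.4,0],[0,-0.456,0,0.4,0],[0,-0.46,0,0.4,0],[0,-0.46,0,0.4,0],[0,-0.46,0,0.4,0]]'
python3 -m pendant '[[0,0.03,0,0,0],[0,0.1,0,0,0],[0,0.2,0,-0.05,0],[0,0.3,0,-0.2,0],[0,0.4,0,-0.3,0],[0,0.45,0,-0.4,0],[0,0.45,0,-0.4,0],[0,0.45,0,-0.4,0]]'
python3 - <<'E'
from h import *
for n in("scene","top"): snap(n,f"pics/{n}4.png")
E
python3 cmp.py 4
```

```text
clock: 5.7
eef_pos: [0.4789, 0.2076, 0.0513]
tcp_rot: [-0.0, -0.001, 1.0, -0.0]
contact_force: [0.1, -0.8, -0.7]
gripper_width: 0.001
clock: 6.5
eef_pos: [0.3439, 0.2076, 0.1717]
tcp_rot: [0.001, -0.001, 1.0, 0.0]
contact_force: [-0.3, 0.5, 0.3]
gripper_width: 0.001
saucers (array([0.52006797, 0.20731719]), np.float64(0.0644475378950244)) (array([ 0.50791529, -0.04227113]), np.float64(0.06465782234137057)) (array([0.51922935, 0.21165837]), np.float64(0.0644706491310595))
```

View pics/cmp4.png

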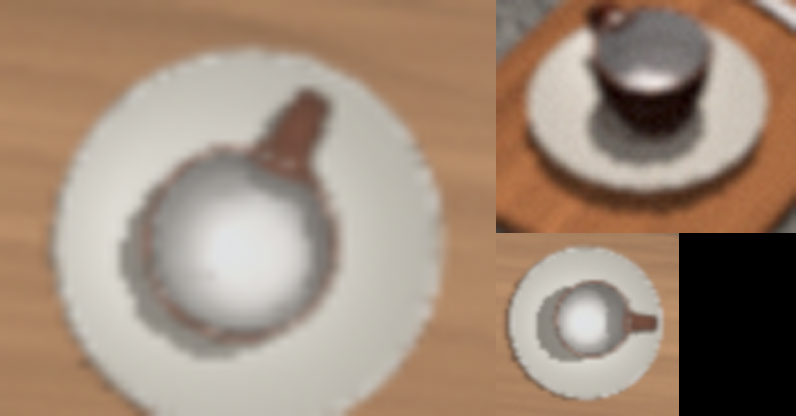

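```bash
cat > rim.py <<'E'
from h import *; import sys
from m import saucer
from scipy.optimize import least_squares
def rim(t,c0,z,hang):
    f=t["frame"].astype(np.float32); red=f[...,2]-f[...,0]
    ang=np.linspace(0,2*np.pi,120,endpoint=False); rr=np.arange(.024,.040,.0004)
    c=np.array(c0)
    for it in range(4):
        pts=[];
        for a in ang:
            if abs((a-hang+np.pi)%(2*np.pi)-np.pi)<0.5: continue
            P=np.c_[c[0]+rr*np.cos(a),c[1]+rr*np.sin(a),np.full(len(rr),z)]
            p=proj(t,P).astype(np.float32)
            v=cv2.remap(red,p[:,0].reshape(1,-1),p[:,1].reshape(1,-1),cv2.INTER_CUBIC)[0]
            w=np.clip(v-np.percentile(v,40),0,None)
            if v.max()-np.median(v)<6: continue
            i=v.argmax(); lo,hi=max(0,i-6),i+7; ww=w[lo:hi]
            q=(rr[lo:hi]*ww).sum()/ww.sum(); pts.append([c[0]+q*np.cos(a),c[1]+q*np.sin(a)])
        pts=np.array(pts)
        s=least_squares(lambda s:np.hypot(*(pts-s[:2]).T)-s[2],[*c,.032],loss='soft_l1',f_scale=.001)
        c=s.x[:2]
    return s.x,len(pts),np.sqrt(np.mean(s.fun**2))
if __name__=="__main__":
  for k in sys.argv[1:]:
    t=ld(f"pics/top{k}.png"); sa=saucer(t,.033,(185,155,247,215))[0]; sb=saucer(t,.033,(283,163,341,221))[0]
    for nm,sc,h in(("cup",sa,-.44),("neat",sb,-1.6)):
        x,n,e=rim(t,sc,.072,h); print(k,nm,"rim-saucer mm",np.round((x[:2]-sc)*1e3,2),"r",round(x[2]*1e3,2),n,round(e*1e3,2))
E
python3 rim.py 0 3 4
```

```text
0 cup rim-saucer mm [-5.52 -0.85] r 30.19 100 0.26
0 neat rim-saucer mm [ 0.56 -1.39] r 30.33 97 0.38
3 cup rim-saucer mm [-3.4  -0.75] r 30.18 101 0.28
3 neat rim-saucer mm [ 0.56 -1.3 ] r 30.31 97 0.36
4 cup rim-saucer mm [-3.07 -1.02] r 30.26 101 0.32
4 neat rim-saucer mm [ 0.57 -1.26] r 30.31 98 0.37
```

```bash
cat > han.py <<'E'
from h import *; import sys
from m import saucer
from rim import rim
def handle(t,c,h0,z=.067):
    f=t["frame"].astype(np.float32); red=f[...,2]-f[...,0]
    gx,gy=np.meshgrid(np.arange(-.07,.07,.0005),np.arange(-.07,.07,.0005),indexing='ij')
    R=np.hypot(gx,gy); A=np.arctan2(gy,gx)
    p=proj(t,np.stack([gx+c[0],gy+c[1],np.full_like(gx,z)],-1)).astype(np.float32).reshape(*gx.shape,2)
    v=cv2.remap(red,p[...,0],p[...,1],cv2.INTER_CUBIC)
    d=np.abs((A-h0+np.pi)%(2*np.pi)-np.pi)
    m=(v>32)&(R>.035)&(R<.06)&(d<.9)
    n,l,st,_=cv2.connectedComponentsWithStats(m.astype(np.uint8)); k=1+st[1:,4].argmax(); m=l==k
    return np.arctan2(gy[m].mean(),gx[m].mean()),np.percentile(R[m],99)
if __name__=="__main__":
  h0=float(sys.argv[1])
  for k in sys.argv[2:]:
    t=ld(f"pics/top{k}.png"); sa=saucer(t,.033,(185,155,247,215))[0]; sb=saucer(t,.033,(283,163,341,221))[0]
    for nm,sc,h in(("cup",sa,h0),("neat",sb,-1.6)):
        x,n,e=rim(t,sc,.072,h); a,l=handle(t,x[:2],h); print(k,nm,"rim-sauc",np.round((x[:2]-sc)*1e3,2),"e",round(e*1e3,2),"handle ang %.3f len %.4f"%(a,l))
E
python3 han.py -.44 0 3 4
```

```text
0 cup rim-sauc [-5.52 -0.85] e 0.26 handle ang -0.461 len 0.0495
0 neat rim-sauc [ 0.56 -1.39] e 0.38 handle ang -1.391 len 0.0600
3 cup rim-sauc [-3.4  -0.75] e 0.28 handle ang -0.460 len 0.0504
3 neat rim-sauc [ 0.56 -1.3 ] e 0.36 handle ang -1.390 len 0.0600
4 cup rim-sauc [-3.07 -1.02] e 0.32 handle ang -0.438 len 0.0521
4 neat rim-sauc [ 0.57 -1.26] e 0.37 handle ang -1.389 len 0.0600
```

```bash
python3 -m pendant '[[0,-0.2,0,0,0.1],[0,-0.4,0.02,0,0.19],[0,-0.6,0.055,0,0.28],[0,-0.773,0.055,0,0.28],[0,-0.773,0.055,0,0.28],[0,-0.773,0.055,0.2,0.28],[0,-0.773,0.055,0.2,0.28],[0,-0.773,0.055,0.2,0.28]]'
python3 - <<'E'
from h import *
for n in("scene","top"):
    c=snap(n,f"pics/{n}5.png"); x,y=(190,170) if n=="scene" else (165,125)
    cv2.imwrite(f"pics/{n}5z.png",cv2.resize(c["frame"][y:y+100,x:x+100],(400,400),interpolation=2))
a=[cv2.imread(f"pics/{n}5z.png") for n in("scene","top")]
cv2.imwrite("pics/c5.png",np.hstack(a)); print(np.round(r.state()["q"],2))
E
```

```text
clock: 7.4
eef_pos: [0.573, 0.2233, 0.108]
tcp_rot: [-0.003, 0.218, 0.976, -0.002]
contact_force: [-0.5, -0.9, 0.2]
gripper_width: -0.003
[ 0.25  0.55 -0.08  0.95  0.    0.69]
```

View pics/c5.png

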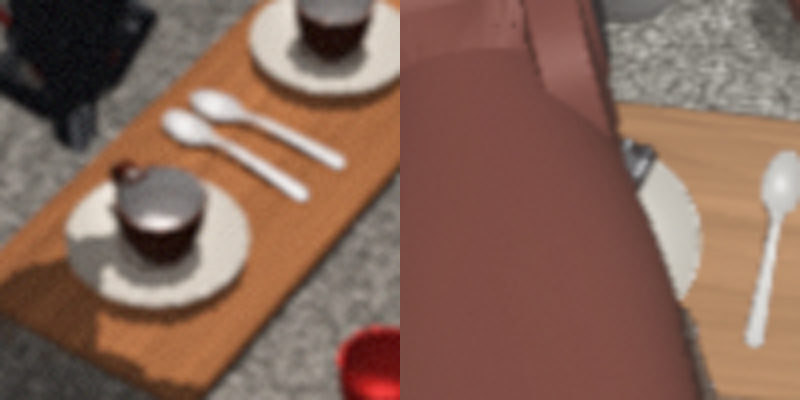

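```bash
python3 -m pendant '[[0,0,0,0.1,0],[0,0,0,0.2,0],[0,0,0,0.22,0],[0,0,0,0.22,0],[0,0,-0.02,0.22,0],[0,0,-0.04,0.22,0],[0,0,-0.04,0.22,0]]'
cat > look.py <<'E'
from h import *; import sys
k=sys.argv[1]; c=snap("scene",f"pics/scene{k}.png"); 
cv2.imwrite(f"pics/l{k}.png",cv2.resize(c["frame"][190:260,180:270],(720,560),interpolation=2)); print(r.state()["eef_pos"],r.state()["contact_force"])
E
python3 look.py 6
```

```text
clock: 8.2
eef_pos: [0.571, 0.2127, 0.0466]
tcp_rot: [0.001, 0.218, 0.976, 0.0]
contact_force: [0.2, 0.0, -0.2]
gripper_width: -0.001
[0.57110955 0.21301934 0.04636233] [-0.05283945 -0.08528239 -0.07401113]
```

View pics/l6.png

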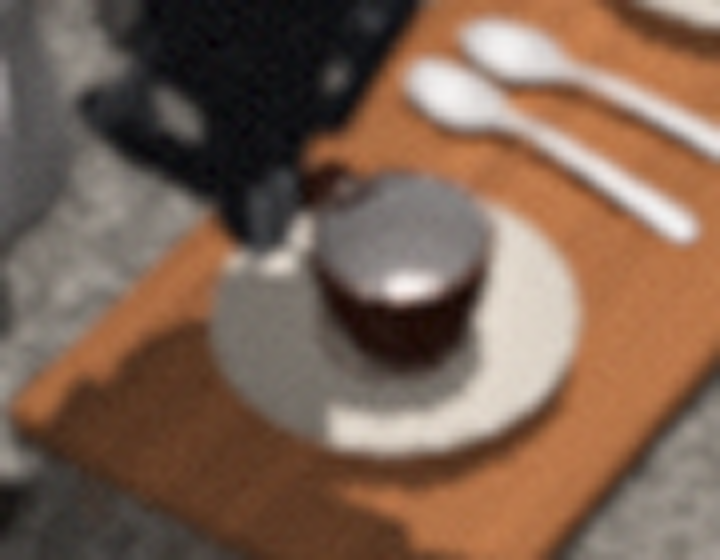

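```bash
python3 -m pendant '[[0,0,-0.02,0,0],[0,-0.001,-0.028,0,0.032],[0,-0.005,-0.036,0,0.064],[0,-0.007,-0.044,0,0.095],[0,-0.0095,-0.052,0,0.127],[0,-0.011,-0.06,0,0.159],[0,-0.013,-0.069,0,0.191],[0,-0.013,-0.069,0,0.191]]'; python3 look.py 7
```

```text
clock: 9.05
eef_pos: [0.5653, 0.1925, 0.0454]
tcp_rot: [-0.0, 0.361, 0.932, -0.0]
contact_force: [-0.8, 0.3, 0.2]
gripper_width: -0.001
[0.56542238 0.19272693 0.04542913] [0.71105422 0.01182282 0.17569257]
```

View pics/l7.png

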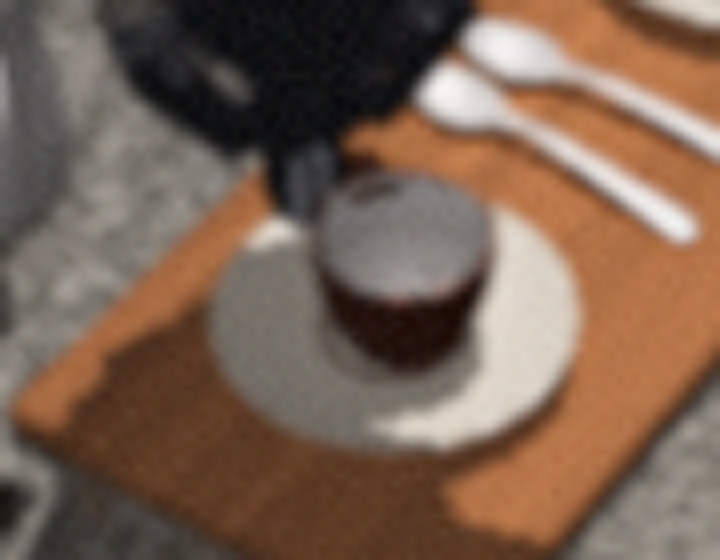

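```bash
python3 -m pendant '[[0,-0.0035,-0.0078,0,0.032],[0,-0.0065,-0.0157,0,0.064],[0,-0.009,-0.0237,0,0.095],[0,-0.0115,-0.032,0,0.127],[0,-0.0134,-0.04,0,0.159],[0,-0.0148,-0.0486,0,0.191],[0,-0.0158,-0.057,0,0.223],[0,-0.0165,-0.0655,0,0.255],[0,-0.0166,-0.074,0,0.286],[0,-0.0164,-0.0825,0,0.318],[0,-0.0157,-0.091,0,0.35],[0,-0.0146,-0.0994,0,0.382],[0,-0.0146,-0.0994,0,0.382]]'; python3 look.py 8
```

```text
clock: 10.4
eef_pos: [0.5484, 0.1679, 0.0454]
tcp_rot: [-0.0, 0.62, 0.784, -0.0]
contact_force: [-0.4, 0.3, -0.3]
gripper_width: -0.004
[0.54861569 0.16799482 0.04539349] [-0.06211643  0.33657618  0.5211807 ]
```

View pics/l8.png

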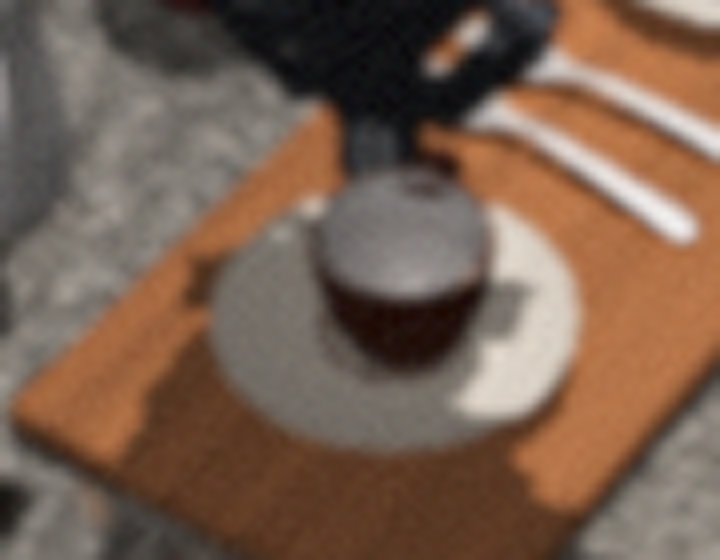

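```bash
python3 -m pendant '[[0,-0.0035,-0.0078,0,0.032],[0,-0.0065,-0.0157,0,0.064],[0,-0.009,-0.0237,0,0.095],[0,-0.0115,-0.032,0,0.127],[0,-0.0134,-0.04,0,0.159],[0,-0.0148,-0.0486,0,0.191],[0,-0.0148,-0.0486,0,0.191],[0,-0.0148,-0.03,0,0.191],[0,-0.02,0.01,0,0.191],[0,-0.02,0.03,-0.1,0.191],[0,-0.02,0.03,-0.25,0.191],[0,-0.02,0.03,-0.4,0.191],[0,-0.02,0.03,-0.4,0.191]]'
python3 - <<'E'
from h import *
print(r.state()["tcp_rot"])
for n in("scene","top"): snap(n,f"pics/{n}9.png")
E
python3 cmp.py 9
```

```text
clock: 11.75
eef_pos: [0.563, 0.165, 0.1716]
tcp_rot: [0.003, 0.73, 0.684, 0.004]
contact_force: [0.8, -0.2, 0.7]
gripper_width: 0.001
[0.0028112  0.72984743 0.68359119 0.00423209]Traceback (most recent call last):
  File "cmp.py", line 5, in <module>
    print("saucers",saucer(t,0.033,(185,155,247,215))[:2],saucer(t,0.033,(283,163,341,221))[:2],saucer(s,0.033,(203,210,255,252))[:2])
                    ~~~~~~^^^^^^^^^^^^^^^^^^^^^^^^^^^
  File "m.py", line 9, in saucer
    k=cv2.convexHull(max(cs,key=cv2.contourArea)).reshape(-1,2).astype(float)
                     ~~~^^^^^^^^^^^^^^^^^^^^^^^^
ValueError: max() iterable argument is empty
```

```bash
python3 -m pendant '[[0,0,-0.15,0,-0.09],[0,0.02,-0.3,0,-0.18],[0,0.05,-0.45,0,-0.27],[0,0.08,-0.6,0,-0.36],[0,0.08,-0.73,0,-0.45],[0,0.08,-0.73,0,-0.55],[0,0.08,-0.73,0,-0.65],[0,0.08,-0.73,0,-0.74],[0,0.08,-0.73,0,-0.83],[0,0.08,-0.73,0,-0.92],[0,0.08,-0.73,0,-1],[0,0.08,-0.73,0,-1]]'
python3 - <<'E'
from h import *
for n in("scene","top"): snap(n,f"pics/{n}9.png")
E
python3 cmp.py 9; sed -i 's/(R<.06)/(R<.055)/' han.py; python3 han.py -1.6 9
```

```text
clock: 13.05
eef_pos: [0.3413, 0.2028, 0.1643]
tcp_rot: [-0.001, 0.032, 0.999, -0.0]
contact_force: [-0.2, 0.8, 0.2]
gripper_width: 0.006
saucers (array([0.52004947, 0.20730156]), np.float64(0.06445541693645863)) (array([ 0.50795913, -0.04223643]), np.float64(0.06466551805268501)) (array([0.51947726, 0.21130069]), np.float64(0.06458215638717105))
9 cup rim-sauc [-3.9  -0.82] e 0.32 handle ang -1.629 len 0.0528
9 neat rim-sauc [ 0.53 -1.31] e 0.38 handle ang -1.610 len 0.0510
```

View pics/cmp9.png

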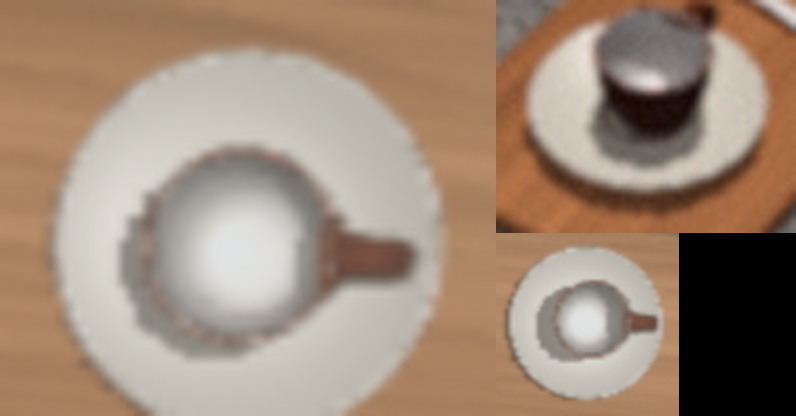

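```bash
python3 -m pendant '[[0,-0.12,0.047,0.1,-0.04],[0,-0.25,0.047,0.25,-0.04],[0,-0.35,0.047,0.38,-0.04],[0,-0.42,0.047,0.38,-0.04],[0,-0.44,0.047,0.38,-0.04],[0,-0.446,0.047,0.38,-0.04],[0,-0.45,0.047,0.38,-0.04],[0,-0.454,0.047,0.38,-0.04],[0,-0.458,0.047,0.38,-0.04],[0,-0.461,0.047,0.38,-0.04],[0,-0.464,0.047,0.38,-0.04],[0,-0.467,0.047,0.38,-0.04],[0,-0.467,0.047,0.38,-0.04],[0,-0.467,0.047,0.38,-0.04]]'
python3 look.py 10
```

```text
clock: 14.55
eef_pos: [0.4826, 0.2075, 0.0512]
tcp_rot: [-0.0, 0.003, 1.0, -0.0]
contact_force: [-0.4, -0.0, 0.7]
gripper_width: -0.0
[0.4825185  0.20757551 0.05123664] [-0.60573748  0.03543815  0.40268406]
```

View pics/l10.png

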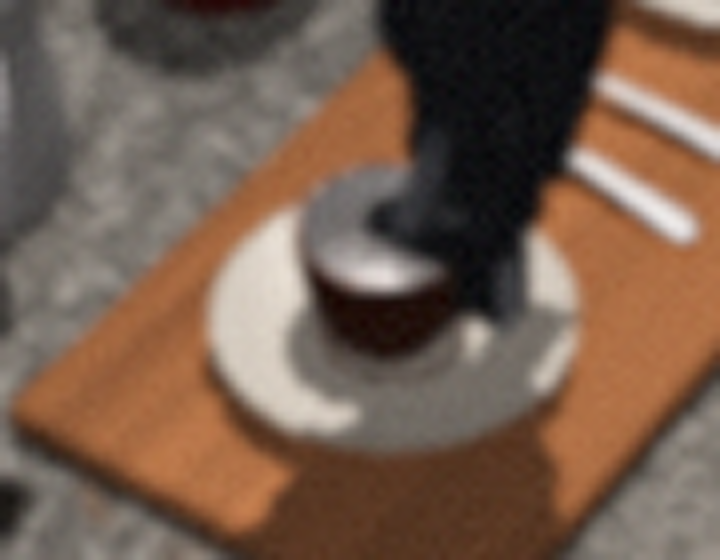

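```bash
python3 -m pendant '[[0,0.02,0,0,0],[0,0.1,0,0,0],[0,0.2,0,-0.05,0],[0,0.3,0,-0.2,0],[0,0.4,0,-0.3,0],[0,0.47,0,-0.4,0],[0,0.47,0,-0.4,0],[0,0.47,0,-0.4,0]]'
python3 - <<'E'
from h import *
for n in("scene","top"): snap(n,f"pics/{n}11.png")
E
python3 cmp.py 11;python3 han.py -1.6 11
```

```text
clock: 15.4
eef_pos: [0.3418, 0.2085, 0.1718]
tcp_rot: [0.001, 0.002, 1.0, 0.0]
contact_force: [0.5, -0.6, 0.2]
gripper_width: 0.002
saucers (array([0.52009019, 0.20732768]), np.float64(0.06445276306443078)) (array([ 0.50794975, -0.04225202]), np.float64(0.0646867408227513)) (array([0.52054972, 0.21011966]), np.float64(0.06533765170704489))
11 cup rim-sauc [ 2.72 -1.32] e 0.35 handle ang -1.683 len 0.0531
11 neat rim-sauc [ 0.57 -1.29] e 0.39 handle ang -1.611 len 0.0510
```

View pics/cmp11.png

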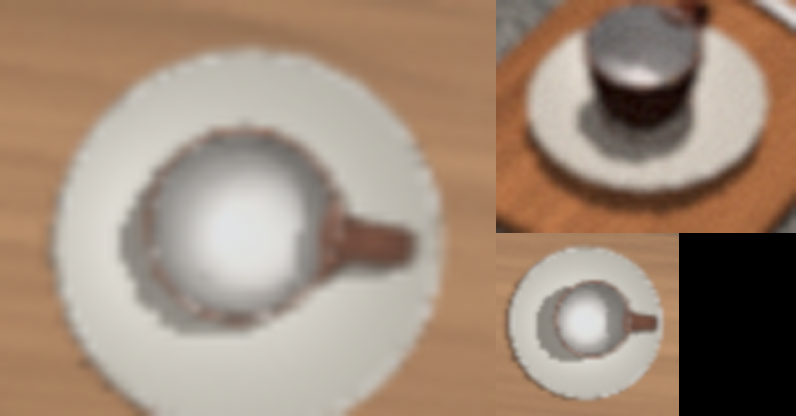

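```bash
cat > ov.py <<'E'
from h import *; import sys
from m import saucer
from rim import rim
k=sys.argv[1]; t=ld(f"pics/top{k}.png"); s=ld(f"pics/scene{k}.png")
out=[]
for sc,h,roi in((saucer(t,.033,(185,155,247,215))[0],-1.65,(205,200,250,255)),(saucer(t,.033,(283,163,341,221))[0],-1.6,(245,158,290,213))):
    x,_,_=rim(t,sc,.072,h)
    # scene bias from projected saucer circle
    a=np.linspace(0,2*np.pi,60); C=lambda c,R,z:np.c_[c[0]+R*np.cos(a),c[1]+R*np.sin(a),np.full(60,z)]
    x0,y0,x1,y1=roi; F=8
    g=cv2.resize(s["frame"][y0:y1,x0:x1],None,fx=F,fy=F,interpolation=2); g2=g.copy()
    for c,R,z,col in((sc,.063,.033,(0,255,0)),(x[:2],.032,.072,(0,255,255)),(x[:2],.0175,.022,(255,255,0)),(x[:2],.0225,.029,(255,0,255))):
        p=(proj(s,C(c,R,z))-[x0,y0]+.5)*F-.5
        cv2.polylines(g2,[np.round(p).astype(int)],True,col,1)
    out+= [g2]
cv2.imwrite(f"pics/ov{k}.png",np.hstack(out))
E
python3 ov.py 11
```

```text
(no output)
```

View pics/ov11.png

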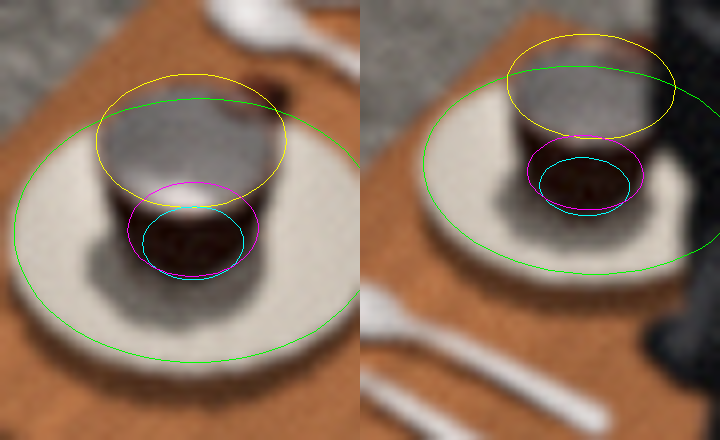

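```bash
cat > foot.py <<'E'
from h import *; import sys
from m import saucer
from rim import rim
def go(k,hc):
    t=ld(f"pics/top{k}.png"); s=ld(f"pics/scene{k}.png"); f=s["frame"].astype(np.float32).mean(2)
    for nm,sc,h in(("cup",saucer(t,.033,(185,155,247,215))[0],hc),("neat",saucer(t,.033,(283,163,341,221))[0],-1.6)):
        x,_,_=rim(t,sc,.072,h)
        p=proj(s,[[*x[:2],.022],[*x[:2],.029]]); 
        # row by row: left/right edges of dark body (half level) below the rim
        res=[]
        for dv in (-4,-3,-2,-1,0,1,2):
            v=p[0,1]+dv; us=np.arange(p[0,0]-14,p[0,0]+14,.1,dtype=np.float32)
            L=cv2.remap(f,us.reshape(1,-1),np.full((1,len(us)),v,np.float32),cv2.INTER_LINEAR)[0]
            m=np.where(L<65)[0]; res.append((dv,round(float(us[m].min()-p[0,0]),1),round(float(us[m].max()-p[0,0]),1)) if len(m) else (dv,None))
        vs=np.arange(p[0,1]-12,p[0,1]+9,.1,dtype=np.float32)
        b=[]
        for du in(-4,-2,0,2,4):
            L=cv2.remap(f,np.full((1,len(vs)),p[0,0]+du,np.float32),vs.reshape(1,-1),cv2.INTER_LINEAR)[0]; m=np.where(L<65)[0]; b.append((du,round(float(vs[m].min()-p[0,1]),1),round(float(vs[m].max()-p[0,1]),1)) if len(m) else None)
        print(k,nm,"rows",res,"\n   cols",b)
for a in sys.argv[1:]:
    k,h=a.split(":"); go(k,float(h))
E
python3 foot.py 0:-.44 3:-.44 4:-.44 9:-1.65 11:-1.65
```

```text
0 cup rows [(-4, -9.6, 9.0), (-3, -9.4, 8.7), (-2, -9.0, 8.4), (-1, -8.0, 8.0), (0, -7.2, 7.9), (1, -6.5, 7.7), (2, -5.6, 7.1)] 
   cols [(-4, -3.5, 3.3), (-2, -3.4, 4.6), (0, -3.5, 5.2), (2, -4.1, 4.8), (4, -5.2, 4.2)]
0 neat rows [(-4, -7.4, 13.9), (-3, -7.3, 13.9), (-2, -7.3, 13.9), (-1, -7.4, 13.9), (0, -7.3, 13.9), (1, -6.7, 13.9), (2, -5.2, 13.9)] 
   cols [(-4, -5.5, 2.8), (-2, -4.7, 4.1), (0, -4.5, 4.4), (2, -4.6, 3.9), (4, -4.8, 2.9)]
3 cup rows [(-4, -9.9, 9.0), (-3, -9.7, 8.7), (-2, -9.6, 8.4), (-1, -9.2, 8.2), (0, -8.1, 7.9), (1, -7.0, 7.7), (2, -6.1, 7.0)] 
   cols [(-4, -3.6, 4.0), (-2, -3.4, 5.0), (0, -3.4, 5.7), (2, -4.0, 5.5), (4, -5.2, 4.7)]
3 neat rows [(-4, -7.7, 13.9), (-3, -7.6, 13.9), (-2, -7.6, 13.9), (-1, -7.8, 7.1), (0, -7.8, 6.9), (1, -7.6, 6.7), (2, -6.7, 6.3)] 
   cols [(-4, -5.9, 3.5), (-2, -4.9, 4.5), (0, -4.7, 4.8), (2, -4.9, 4.6), (4, -5.0, 3.4)]
4 cup rows [(-4, -10.4, 8.5), (-3, -10.1, 8.1), (-2, -9.9, 7.7), (-1, -9.8, 7.5), (0, -9.6, 7.4), (1, -8.3, 7.1), (2, -7.4, 6.7)] 
   cols [(-4, -3.1, 5.3), (-2, -2.8, 5.7), (0, -2.8, 5.9), (2, -3.1, 5.5), (4
[... 437 characters left out ...]
3, 5.4), (4, -3.8, 4.4)]
9 neat rows [(-4, -7.6, 13.9), (-3, -7.6, 13.9), (-2, -7.7, 13.9), (-1, -7.8, 13.9), (0, -7.7, 13.9), (1, -7.5, 6.7), (2, -6.8, 6.4)] 
   cols [(-4, -5.9, 3.4), (-2, -5.0, 4.6), (0, -4.7, 4.7), (2, -4.9, 4.2), (4, -5.1, 3.5)]
11 cup rows [(-4, -9.8, 8.4), (-3, -9.5, 8.0), (-2, -9.3, 7.8), (-1, -9.3, 7.6), (0, -9.0, 7.5), (1, -8.8, 7.2), (2, -8.2, 6.3)] 
   cols [(-4, -3.3, 4.8), (-2, -3.0, 5.5), (0, -2.9, 5.3), (2, -3.2, 4.7), (4, -3.8, 3.7)]
11 neat rows [(-4, -7.6, 13.9), (-3, -7.5, 13.9), (-2, -7.6, 13.9), (-1, -7.8, 13.9), (0, -7.8, 13.9), (1, -7.3, 13.9), (2, -6.8, 13.9)] 
   cols [(-4, -5.9, 3.5), (-2, -5.0, 4.7), (0, -4.7, 4.8), (2, -4.9, 4.5), (4, -5.1, 3.5)]
```

```bash
python3 -m pendant '[[0,-0.2,0,0,0],[0,-0.4,0,0,0],[0,-0.55,0,0,0],[0,-0.7,0,0,0],[0,-0.86,0,0,0],[0,-0.86,0,0,0],[0,-0.86,0,0.15,0],[0,-0.86,0,0.3,0],[0,-0.86,0,0.4,0],[0,-0.86,0,0.4,0],[0,-0.8,0,0.4,0],[0,-0.77,0,0.4,0],[0,-0.76,0,0.4,0],[0,-0.755,0,0.4,0],[0,-0.75,0,0.4,0],[0,-0.745,0,0.4,0],[0,-0.745,0,0.4,0]]'
python3 look.py 12
```

```text
clock: 17.2
eef_pos: [0.5653, 0.2072, 0.0515]
tcp_rot: [0.0, 0.002, 1.0, 0.0]
contact_force: [0.6, 0.1, -0.5]
gripper_width: 0.003
[0.56531827 0.20715448 0.05137003] [ 1.25503624 -0.13268303  0.39913116]
```

View pics/l12.png

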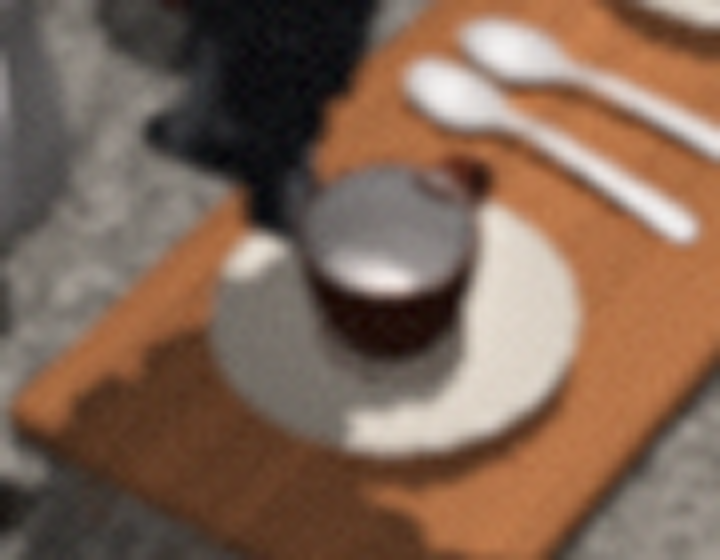

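```bash
python3 -m pendant '[[0,0.003,0,0,0],[0,0.006,0,0,0],[0,0.009,0,0,0],[0,0.009,0,0,0],[0,0.009,0,0,0],[0,-0.04,0,0,0],[0,-0.08,0,-0.05,0],[0,-0.1,0,-0.2,0],[0,-0.1,0,-0.4,0],[0,-0.1,0,-0.4,0],[0,0.1,0,-0.4,0],[0,0.3,0,-0.4,0],[0,0.5,0,-0.4,0],[0,0.7,0,-0.4,0],[0,0.745,0,-0.4,0],[0,0.745,0,-0.4,0],[0,0.745,0,-0.4,0],[0,0.745,0,-0.4,0]]'
python3 - <<'E'
from h import *
for n in("scene","top"): snap(n,f"pics/{n}13.png")
E
python3 cmp.py 13;python3 han.py -1.6 13; python3 foot.py 11:-1.65 13:-1.65
```

```text
clock: 19.05
eef_pos: [0.3429, 0.2086, 0.1716]
tcp_rot: [0.001, 0.002, 1.0, 0.0]
contact_force: [0.2, 0.4, 0.2]
gripper_width: -0.0
saucers (array([0.52005442, 0.20732012]), np.float64(0.06445331537694728)) (array([ 0.50795989, -0.04224761]), np.float64(0.06465077895903996)) (array([0.5197347 , 0.21077258]), np.float64(0.06490241428412745))
13 cup rim-sauc [-0.77 -2.03] e 0.34 handle ang -1.659 len 0.0531
13 neat rim-sauc [ 0.52 -1.32] e 0.37 handle ang -1.610 len 0.0510
11 cup rows [(-4, -9.8, 8.4), (-3, -9.5, 8.0), (-2, -9.3, 7.8), (-1, -9.3, 7.6), (0, -9.0, 7.5), (1, -8.8, 7.2), (2, -8.2, 6.3)] 
   cols [(-4, -3.3, 4.8), (-2, -3.0, 5.5), (0, -2.9, 5.3), (2, -3.2, 4.7), (4, -3.8, 3.7)]
11 neat rows [(-4, -7.6, 13.9), (-3, -7.5, 13.9), (-2, -7.6, 13.9), (-1, -7.8, 13.9), (0, -7.8, 13.9), (1, -7.3, 13.9), (2, -6.8, 13.9)] 
   cols [(-4, -5.9, 3.5), (-2, -5.0, 4.7), (0, -4.7, 4.8), (2, -4.9, 4.5), (4, -5.1, 3.5)]
13 cup rows [(-4, -9.7, 8.4), (-3, -9.5, 8.1), (-2, -9.5, 7.7), (-1, -9.5, 7.6), (0, -9.6, 7.4), (1, -9.0, 7.3), (2, -7.5, 7.1)] 
   cols [(-4, -3.2, 4.6), (-2, -2.7, 5.3), (0, -2.7, 5.6), (2, -3.0, 5.0), (4, -3.9, 4.2)]
13 neat rows [(-4, -7.7, 13.9), (-3, -7.6, 13.9), (-2, -7.6, 13.9), (-1, -7.8, 13.9), (0, -7.8, 13.9), (1, -7.4, 13.9), (2, -6.8, 13.9)] 
   cols [(-4, -5.9, 3.5), (-2, -4.9, 4.6), (0, -4.7, 4.8), (2, -4.9, 4.4), (4, -5.0, 3.5)]
```

View pics/cmp13.png

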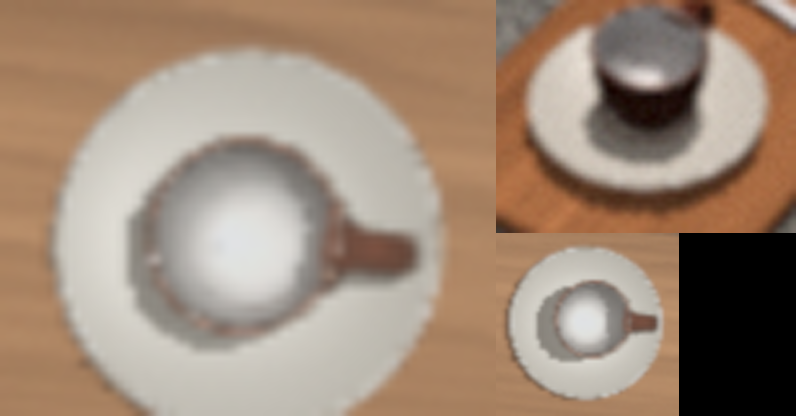

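```bash
python3 -c "
from rig import r
print(r.close_job())"
```

```text
the job is handed in; nothing more can be done
None
```

I nudged the cup into its saucer's well and turned its handle to the right, then handed the job in at about 19 s of the 64 s. The hand-in reports no verdict, so the result rests on my own camera checks.

**What I did:**
- With closed fingers I gave light rim taps away from the robot until the foot dropped into the well.
- I swept the handle about 1.2 rad clockwise with a fingertip.
- One tap from each side then brought the cup near the well's centre.

**Last checks:**

| Check | Result |
|---|---|
| Cup rim from saucer centre, top view | (-0.8, -2.0) mm; about 1.5 mm off once the neat cup's own offset is taken out |
| Handle direction | -1.66 rad, against about -1.66 rad for the board's right end |
| Saucer | not measurably moved in the top view |
| Arm | clear of everything |

**Less certain:**
- I could not measure directly whether the cup sits flat. I judged it from the scene view, where the foot kept nearly the same position relative to the rim in all the later pictures, and from the cup sliding over about the well's full play. The foot's lower edge still varied by about half a pixel, which is close to what that view can resolve.
- The two cameras also disagreed by about 3 mm in y on where the saucer stands, so I checked the cup against the neat cup in the same picture.

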